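Measure a keyway with a sprung depth gauge and set the tally

TASK

Take the blue sprung depth gauge from its wooden cradle, stand it upright across the keyway of the aluminium block with its probe in the slot, and press it down until its base sits flat on the block; hold it there for a second with a steady push of about 12 N beyond its own weight (never near 20 N), then let go and leave it standing there. Read off how deep the keyway is, then set the orange tally slide to that depth (one scale mark, 10 mm of slide travel, for each millimetre of depth). Leave the other goods where they lie.

Things in the scene. Friction and masses are not known exactly. Their poses are not given: they have to be found in the camera images.
- gauge_grip (a point): Centre of the blue body of the depth gauge, where to grasp it. Body: box 46 (gauge x) x 20 (y) x 56 mm (z, up), grasped from above across its 20 mm; its top is 28 mm above this point. Below it is a steel base 70 (x) x 26 (y) x 8 mm, underside 36 mm below this point. Gauge weight 0.4 kg (3.9 N).
- gauge_foot (a point): Centre of the flat underside of the gauge's steel base (36 mm below the grip centre); z up, x along the 70 mm length of the base.
- probe_tip (a point): Round tip of the gauge's steel probe, a rod 5 mm thick on the gauge's vertical centre line. Sticks out 15 mm below the base when free.
- gauge_probe (a joint): How far the sprung probe is pushed up into the gauge, in m: 0 = fully out (15 mm below the base). With the base flat on the block, keyway depth = 0.015 minus this. Pushing it in takes 5.4 to 6.2 N, more than the gauge's weight, so press; flat and let go, it stays down by its weight. Lifted, the probe springs out. A red pin rises from the gauge's top by the same amount.
- gauge: The whole gauge; origin at the centre of the underside of its base.
- cradle: Fixed dark wooden cradle in which the gauge stands at the start, 90 x 60 x 30 mm high; origin at the centre of its underside; gauge x lies along cradle x.
- block: Fixed aluminium block on a green base plate (plate 130 x 90 x 12 mm, block 100 (x) x 70 (y) mm, its top face 46 to 50 mm above the bench); origin at the centre of the underside. It does not move.
- keyway (a point): Centre of the mouth of the keyway, level with the block's top face. The keyway is a straight slot 9 mm wide (x) that runs through the whole 70 mm of the block along y. Its floor is flat and 4 to 11 mm below the top face, not known beforehand. z up.
- tally (a joint): Position of the orange tally slide, in m, 0 to 0.12: 0 at the red mark, 0.01 more for every scale mark; 0.01 stands for 1 mm of keyway depth. Starts between 0 and 0.015. Grows along the slide's +y. It slides stiffly (about 2 N) and stays where it is left.
- tally_top (a point): Centre of the top of the orange grip of the tally slide. The grip is 28 (x) x 20 (y, along the travel) x 40 mm high, its top 54 mm above the bench; it runs on a metal track 14 mm high, with a white scale board on the +x side, and can be pinched from above across its 20 mm.
- harmonica: chrome and black harmonica, 105 x 27 x 21 mm; a bystander, not to be disturbed; origin at its underside
- padlock: brass padlock lying flat, 75 x 45 x 20 mm; a bystander, not to be disturbed; origin at its underside
- touchstone: grey stone touchstone block, 50 x 100 x 20 mm; a bystander, not to be disturbed; origin at its underside
- cufflinks: open black clam case with two gold cufflinks, 75 x 85 mm, lid 75 mm high; a bystander, not to be disturbed; origin at its underside
- loupe: folding loupe, black ring 34 mm across and 20 mm high with a steel cover; a bystander, not to be disturbed; origin at its underside
- weight: brass weight, 38 mm across, 56 mm high; a bystander, not to be disturbed; origin at its underside
There are look-alikes about, which are no part of the job. What is shaped like the part that bears tally but yellow is not meant.

How it is judged:
By the outcome, as a careful person would: the job done as asked, in the order asked, and still so for the second after the job is handed in, with the robot touching nothing.
It also fails if it takes over 56 s, if anything falls off the work surface, if the arm or the gripper's body presses on something with over 40 N, if the wrist force passes 120 N, or if a joint passes its speed limit or range.

ROBOT

A 6-joint arm with a two-finger parallel gripper is mounted at the origin on the work surface. World frame = base frame: x ahead of the robot, y to its left, z up, the work surface at z = 0. Lengths are in m, angles in rad, forces in N, time in s.
With the tool pointing down it reaches from about 0.35 to 0.925 m from the base axis. Payload 6.4 kg.
Tool frame: the origin (TCP) lies midway between the tips of the shut fingers; the grasp point (between the pads) lies behind it (robot.grip_point_offset is the z of the grasp point in the tool frame, in m); z points along the fingers, y is the line along which they close (so a half turn about z gives the same grasp; the last joint's range is limited). The gripper opens to 94 mm and grips with 3 to 60 N. Pads are 16 mm wide; open, the fingers measure 119 mm over their backs; the gripper's body (75 mm by 177 mm) begins 78 mm behind the grasp point.
Start: joints at [1.046, 0.245, 1.558, -0, 1.339, -0.174], TCP at [0.223, 0.61, 0.205] pointing down, gripper open.
Joint ranges: [-3.13, 3.13], [-1.02, 2.26], [0.13, 2.54], [-0.95, 4.09], [0.21, 2.88], [-2.74, 2.74]. Speed limits (rad/s): [2.57, 2.57, 3.14, 3.14, 3.14, 3.14].

INTERFACE

Orientations are given as [roll, pitch, yaw] about the fixed x, y, z axes, in that order (R = Rz(yaw) Ry(pitch) Rx(roll)).
In Python, from workcell import robot, read_camera, workorder, spot_in, mark_of gives the robot as it stands.
- The arm moves only by the shell command python3 -m handwheel 'ROWS' [FORCE]. ROWS is JSON, a list that holds one entry, the list of rows, each a list of 7 numbers: the shift along the tool's x, y, z in m, then the turn, a rotation vector about the tool's x, y, z in rad, then the opening, from 0 (shut) to 1 (fully open). In form: [[[dx, dy, dz, ax, ay, az, grip], ...]]. A call has 1 to 10 rows; each row shifts and turns the commanded pose from where the row before left it, along the tool's axes as they then stand; what a row does not reach is not made up. A row lasts 1/12 s, in which the tool goes at most 41.7 mm and 7.16 degrees, less where a joint would pass 70% of its speed; a pose out of reach is approached as far as the arm can. A call with a gripper value outside its range is refused whole. The fingers move at their own pace and stop on an object; FORCE is the grip in N (left out, the last holds). Time passes only in rows, so rows that do not move let the fingers close. It gives the time, the measured TCP pose, the force, the opening and the grip force at its end, in the units of the state.
- robot.get_obs(): the state, without advancing time (a new reading comes with each control period).
- read_camera(name): name is "side" or "top"; returns a dict with "color" (420x560x3 uint8, blue, green, red), "depth" (420x560 float32, m along the optical axis (not along the pixel's ray), 0 where there is no reading), "fx", "fy", "cx", "cy" (pixels), "extrinsics" (4x4, takes a point from camera to world coordinates). Camera axes: x right, y down, z forward; pixel columns grow to the right and rows downward; lengths in m; the calibration is good to about 2 mm. A picture is of the moment at which its call begins.
- workorder.close_job(): hands the job in; it is judged then, once.
Trained networks look in a picture, given as the dict that the camera call returned (one of the last four; its "shot" number tells which), for a name from the list of things; names that differ only in an ending like _2 or _b are one class to them, and where a whole thing is asked for, a point or a joint stands for the part that bears it (a point fixed in the world has none). Each returns a list of dicts, best first, with "conf" (0 to 1); they miss things now and then, are a little off and sometimes report something else, mostly with a low value. They report only what shows in the picture. A call takes as long as a camera call. They do not tell look-alikes from the thing itself.
- spot_in(picture, name): "xy" ([column, row] as shares, 0 to 1, of the picture: columns of its width, rows of its height, amid what is visible of it).
- mark_of(picture, name): "xy" ([column, row] as shares, 0 to 1, of the picture: columns of its width, rows of its height: a listed point, or the origin of a listed thing).
The state is a dict: "clock": time; "joints": joint angles; "qvel": joint speeds; "joint_torque": joint torques, N m; "ee_pos": TCP position; "tcp_rot": TCP orientation; "wrist_force": force on the tool from outside, world axes, zero at the start; "torque": the same for the moment, N m; "opening": finger opening in m; "grasp_force": force on a finger pad.
Only numpy, scipy, OpenCV 4.12 (cv2) and the standard library are available. Lean on these libraries where they do the work, as an engineer would, in place of code of your own. Each camera call takes 0.05 s, during which the arm holds its last target. There are 200 camera calls.

## Working session

There is one attempt and no reset: what is moved stays moved. The work goes in short steps, Python scripts to look and compute and a shell command to move; the robot and the scene stay as the last step left them, time stands still between calls to the robot, and variables do not carry over. Pictures are saved under pics/ and viewed, at most 10 in all, crops included, and the job is handed in when it is done.

```bash
mkdir -p pics
cat > h.py <<'E'
import numpy as np,cv2
from workcell import robot, read_camera, workorder, spot_in, mark_of
def world(p,u,v,z=None):
    # u,v pixels; depth-based, or intersect with plane z
    r=np.array([(u-p['cx'])/p['fx'],(v-p['cy'])/p['fy'],1.0]);E=np.array(p['extrinsics'])
    if z is None:
        d=p['depth'][int(v)-1:int(v)+2,int(u)-1:int(u)+2];d=np.median(d[d>0]) if (d>0).any() else np.nan
    else: d=(z-E[2,3])/(E[:3,:3]@r)[2]
    return E[:3,:3]@(r*d)+E[:3,3]
E
python3 - <<'E'
from h import *
np.set_printoptions(precision=4,suppress=True)
ps={}
for c in('top','side'):
    p=read_camera(c);ps[c]=p;cv2.imwrite(f'pics/{c}0.png',p['color']);print(c,p['extrinsics'],p['fx'])
for c,p in ps.items():
    for n in('gauge_grip','keyway','tally_top','cradle','block','gauge','probe_tip'):
        for m in mark_of(p,n)[:3]:
            u,v=m['xy'][0]*560,m['xy'][1]*420
            print(c,n,round(m['conf'],2),np.round([u,v]),world(p,u,v))
o=robot.get_obs();print(o,robot.grip_point_offset)
E
```

```text
top [[-0.0072 -0.9941  0.1083  0.4133]
 [-1.      0.0074  0.001   0.0416]
 [-0.0018 -0.1083 -0.9941  1.1624]
 [ 0.      0.      0.      1.    ]] 411.0755696040212
side [[ 0.9858 -0.0996  0.1355  0.4237]
 [-0.1672 -0.6673  0.7258 -0.568 ]
 [ 0.0181 -0.7381 -0.6744  0.6324]
 [ 0.      0.      0.      1.    ]] 382.6158899672141
top gauge_grip 0.92 [398. 234.] [ 0.4684 -0.268   0.0927]
top keyway 0.98 [299. 203.] [ 0.5578 -0.0132  0.0471]
top tally_top 0.53 [223. 325.] [0.2352 0.1897 0.0542]
top tally_top 0.39 [195. 245.] [0.4464 0.2684 0.0554]
top cradle 0.87 [391. 235.] [ 0.4698 -0.2715  0.0075]
top cradle 0.46 [295. 126.] [ 0.7832 -0.0049  0.0186]
top cradle 0.19 [298. 201.] [ 0.5644 -0.01    0.0427]
top block 0.67 [296. 207.] [ 0.5479 -0.0047  0.0475]
top probe_tip 0.71 [403. 234.] [ 0.4698 -0.2788  0.0952]
side gauge_grip 0.82 [269. 355.] [ 0.4734 -0.2905  0.0911]
side keyway 0.69 [287. 236.] [ 0.5583 -0.0078  0.0466]
side tally_top 0.71 [225. 161.] [0.4481 0.2829 0.0521]
side tally_top 0.52 [142. 191.] [0.2443 0.1832 0.054 ]
side cradle 0.92 [263. 370.] [ 0.4647 -0.2904  0.0441]
side block 0.9 [289. 252.] [ 0.5552 -0.0484  0.041 ]
side block 0.51 [215. 251.] [0.4045 0.0008 0.0165]
side block 0.29 [271. 368.] [ 0.4781 -0.2898  0.0451]
side gauge 0.62 [267. 368.] [ 0.4707 -0.2897  0.0485]
side probe_tip 0.23 [263. 364.] [ 0.4655 -0.2905  0.0639]
side probe_tip 0.2 [217. 248.] [0.4081 0.0059 0.019 ]
{'clock': 0.8, 'joints': array([ 1.0459,  0.2451,  1.5578, -0.    ,  1.3387, -0.1741]), 'qvel': array([ 0.0012, -0.0012,  0.0014, -0.0013,  0.0022,  0.0013]), 'joint_torque': array([ -0.    , -41.5807, -31.4856,   0.0685,   0.0288,   0.    ]), 'ee_pos': array([0.2234, 0.6104, 0.2055]), 'tcp_rot': array([3.1416, 0.    , 2.7908]), 'wrist_force': array([ 0.2204, -0.3104,  0.0397]), 'torque': array([-0.0239, -0.0068, -0.0027]), 'grasp_force': 0.0, 'opening': 0.09387307321850234} -0.0188
```

View pics/top0.png

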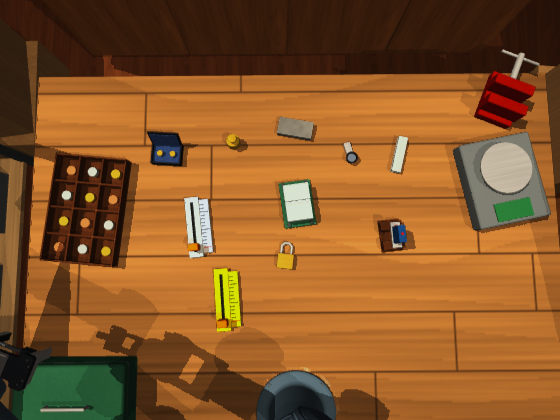

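View pics/side0.png

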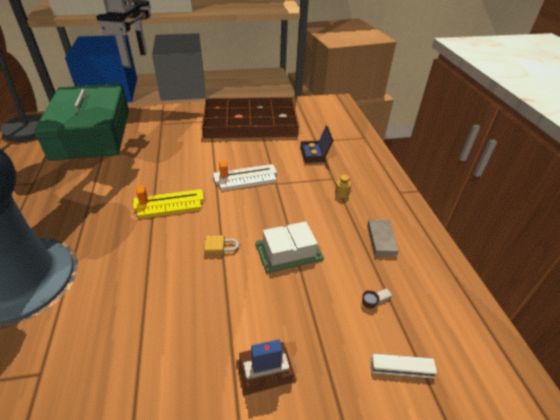

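Two slides carry an orange grip: one on a white board, grip at top (193,246), and a yellow one, grip at top (223,324). The white one at top (193,246) is the one meant. The gauge is blue, at top (400,233) and side (267,355). The block is at top (298,203). I'll confirm with a crop and measure the exact poses.

```bash
cat >> h.py <<'E'
def cloud(p):
    d=p['depth'];v,u=np.indices(d.shape);E=np.array(p['extrinsics'])
    P=np.stack([(u-p['cx'])/p['fx']*d,(v-p['cy'])/p['fy']*d,d],-1)@E[:3,:3].T+E[:3,3];P[d==0]=np.nan
    return P
def rect(P,m):
    q=P[m];c,s,a=cv2.minAreaRect(q[:,:2].astype(np.float32)*1000)
    return len(q),np.round(c,1),np.round(s,1),round(a,1),np.round(np.median(q[:,2]),4)
def near(P,x,y,r,z0,z1):
    with np.errstate(invalid='ignore'): return (np.hypot(P[...,0]-x,P[...,1]-y)<r)&(P[...,2]>z0)&(P[...,2]<z1)
E
python3 - <<'E'
from h import *
p=read_camera('top');q=read_camera('side')
for n,p in(('top',p),('side',q)):
    P=cloud(p);b,g,r=[p['color'][...,i].astype(int) for i in range(3)]
    print(n,'gauge blue',rect(P,near(P,.47,-.275,.06,.05,.11)&(b>r+25)))
    print('gauge top',rect(P,near(P,.47,-.275,.06,.087,.12)&(b>r+25)))
    print('cradle',rect(P,near(P,.47,-.275,.07,.015,.035)))
    print('block',rect(P,near(P,.555,-.01,.07,.040,.055)))
    print('plate',rect(P,near(P,.555,-.01,.09,.006,.055)))
    print('wgrip',rect(P,near(P,.446,.27,.05,.03,.06)&(r>b+60)), 'top',rect(P,near(P,.446,.27,.05,.05,.06)&(r>b+60)))
    print('board',rect(P,near(P,.50,.26,.12,.006,.03)))
t,s=read_camera('top')['color'],q['color']
def C(i,c,r,w,h): return cv2.resize(i[r:r+h,c:c+w],(400,300),interpolation=cv2.INTER_CUBIC)
cv2.imwrite('pics/c1.png',np.vstack([np.hstack([C(t,180,190,80,60),C(t,260,170,80,60)]),np.hstack([C(s,220,325,96,72),C(s,205,150,96,72)])]))
E
```

```text
top gauge blue (193, array([ 470.9, -277.2]), array([44.7, 20.5]), 3.5, np.float64(0.0918))
gauge top (124, array([ 470.9, -277.4]), array([44.6, 19.9]), 3.2, np.float64(0.0936))
cradle (255, array([ 471.6, -270. ]), array([77.8, 61.9]), 5.6, np.float64(0.0302))
block (923, array([563.5,  -9.6]), array([100.1,  69.9]), 7.6, np.float64(0.0476))
plate (1436, array([557.1,  -3.2]), array([145.8, 108.1]), 4.1, np.float64(0.0457))
wgrip (86, array([441.7, 273.5]), array([26.7, 18.8]), 89.8, np.float64(0.0539)) top (71, array([441.7, 273.5]), array([26.7, 18.8]), 89.8, np.float64(0.0543))
board (1301, array([499.9, 259.8]), array([171.3, 211.6]), 2.0, np.float64(0.0133))
side gauge blue (314, array([ 471.3, -280.3]), array([44.9, 19.1]), 5.2, np.float64(0.0933))
gauge top (314, array([ 471.3, -280.3]), array([44.9, 19.1]), 5.2, np.float64(0.0933))
cradle (604, array([ 471.8, -272.5]), array([78.1, 60.9]), 5.7, np.float64(0.0292))
block (1218, array([564. , -11.6]), array([101.3,  72.7]), 7.9, np.float64(0.0473))
plate (2235, array([563.7, -13. ]), array([129.9,  89.4]), 7.3, np.float64(0.0428))
wgrip (105, array([442.4, 271.3]), array([19.3, 27.7]), 4.1, np.float64(0.0494)) top (51, array([442.4, 271.6]), array([19.2, 25.8]), 4.1, np.float64(0.0534))
board (981, array([501.5, 265.1]), array([170.4,  70.2]), 6.7, np.float64(0.0126))
```

View pics/c1.png

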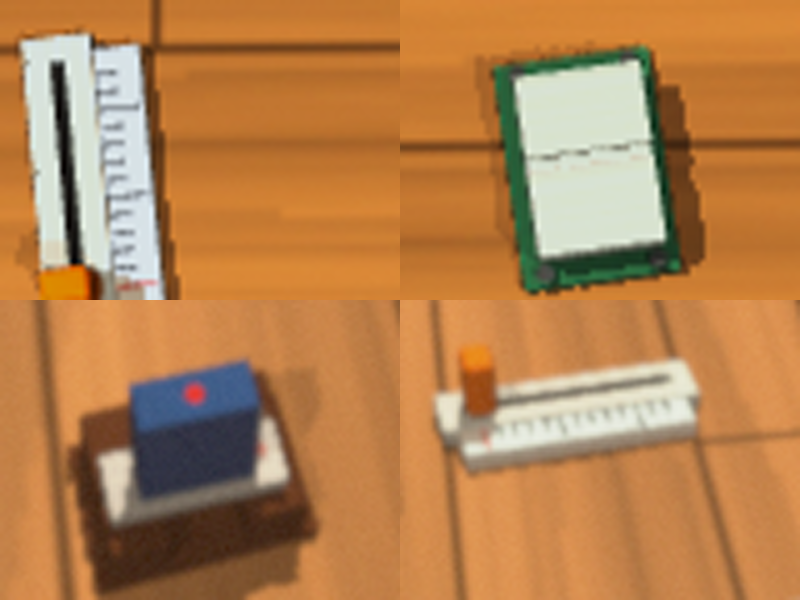

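The crop confirms all three. White-board slide: orange grip at bottom left of its panel, red mark beside it. Block: dark slot running up and down the block's short side. Blue gauge: red pin flush with its top. Next I move towards the gauge, with target tool yaw 185.4°.

```bash
python3 -m handwheel '[[[0,0,0,0,0,-0.111,1],[0,0,0,0,0,-0.111,1],[0,0,0,0,0,-0.111,1],[0,0,0,0,0,-0.111,1],[-0.007,-0.038,0,0,0,0,1],[-0.007,-0.038,0,0,0,0,1],[-0.007,-0.038,0,0,0,0,1],[-0.007,-0.038,0,0,0,0,1],[-0.007,-0.038,0,0,0,0,1],[-0.007,-0.038,0,0,0,0,1]]]' 20
python3 -m handwheel '[[[-0.007,-0.038,0,0,0,0,1],[-0.007,-0.038,0,0,0,0,1],[-0.007,-0.038,0,0,0,0,1],[-0.007,-0.038,0,0,0,0,1],[-0.007,-0.038,0,0,0,0,1],[-0.007,-0.038,0,0,0,0,1],[-0.007,-0.038,0,0,0,0,1],[-0.007,-0.038,0,0,0,0,1],[-0.007,-0.038,0,0,0,0,1],[-0.007,-0.038,0,0,0,0,1]]]'
python3 -m handwheel '[[[-0.007,-0.038,0,0,0,0,1],[-0.007,-0.038,0,0,0,0,1],[-0.007,-0.038,0,0,0,0,1],[-0.007,-0.038,0,0,0,0,1],[-0.007,-0.038,0,0,0,0,1],[-0.007,-0.038,0,0,0,0,1],[-0.007,-0.038,0,0,0,0,1],[0,0,0,0,0,0,1],[0,0,0,0,0,0,1]]]'
cat >> h.py <<'E'
def go(x,y,z,yawdeg):
    "remaining shift in tool axes (after turning to yawdeg) and turn az"
    o=robot.get_obs();e=o['ee_pos'];w=np.radians(yawdeg);d=np.array([x,y,z])-e
    a=(w-o['tcp_rot'][2]+np.pi)%(2*np.pi)-np.pi
    print('t',round(o['clock'],2),'pos',np.round(e,4),'rot',np.round(o['tcp_rot'],3),'| dx %.4f dy %.4f dz %.4f az %.4f'%(d[0]*np.cos(w)+d[1]*np.sin(w),d[0]*np.sin(w)-d[1]*np.cos(w),-d[2],-a),'F',np.round(o['wrist_force'],2),'open',round(o['opening'],4),'gf',round(o['grasp_force'],1))
E
python3 -c "
from h import *
go(.471,-.2785,.0467,185.4)"
```

```text
clock: 1.78
ee_pos: [0.2865, 0.3857, 0.2055]
tcp_rot: [3.141, 0.0, -3.048]
wrist_force: [0.9, -0.7, 1.1]
opening: 0.094
grasp_force: 0.0
clock: 2.62
ee_pos: [0.3917, 0.0135, 0.2059]
tcp_rot: [-3.141, 0.002, -3.049]
wrist_force: [0.6, -0.4, -0.1]
opening: 0.0938
grasp_force: 0.0
clock: 3.37
ee_pos: [0.4649, -0.2462, 0.2051]
tcp_rot: [3.141, -0.001, -3.051]
wrist_force: [0.3, -0.3, -0.9]
opening: 0.0939
grasp_force: 0.0
t 3.37 pos [ 0.4649 -0.2462  0.2051] rot [ 3.141e+00 -1.000e-03 -3.051e+00] | dx -0.0030 dy -0.0327 dz 0.1584 az -0.0036 F [ 0.34 -0.27 -0.9 ] open 0.0939 gf 0.0
```

```bash
python3 -m handwheel '[[[-0.003,-0.033,0,0,0,0,1],[0,0,0.035,0,0,0,1],[0,0,0.035,0,0,0,1],[0,0,0.035,0,0,0,1],[0,0,0.033,0,0,0,1],[0,0,0.02,0,0,0,1],[0,0,0,0,0,0,1],[0,0,0,0,0,0,1]]]'
python3 - <<'E'
from h import *
go(.471,-.2785,.0467,185.4)
q=read_camera('side');p=read_camera('top')
cv2.imwrite('pics/g1.png',cv2.resize(q['color'][280:400,190:350],(800,600)))
# keyway: dark pixels inside block top, both cameras
for n,p in(('top',p),('side',q)):
    P=cloud(p);a=np.radians(7.7);g=p['color'].mean(-1)
    E=np.array(p['extrinsics']);v,u=np.indices(g.shape)
    r=np.stack([(u-p['cx'])/p['fx'],(v-p['cy'])/p['fy'],np.ones_like(g)],-1)@E[:3,:3].T
    W=E[:3,3]+r*((.0475-E[2,3])/r[...,2])[...,None]
    dx,dy=W[...,0]-.5637,W[...,1]+.0105
    bx,by=dx*np.cos(a)+dy*np.sin(a),-dx*np.sin(a)+dy*np.cos(a)
    for lo,hi in((-.033,-.01),(-.01,.01),(.01,.033)):
        m=(by>lo)&(by<hi)
        out=[]
        for k in np.arange(-.024,.016,.002):
            s=m&(bx>=k)&(bx<k+.002);out.append((int(g[s].mean()),round(1000*(np.nanmedian(P[s][:,2])),1)))
        print(n,lo,out)
E
```

```text
clock: 4.03
ee_pos: [0.4706, -0.2758, 0.0472]
tcp_rot: [3.14, -0.001, -3.047]
wrist_force: [1.2, -0.3, 0.2]
opening: 0.0942
grasp_force: 0.0
t 4.03 pos [ 0.4706 -0.2758  0.0472] rot [ 3.140e+00 -1.000e-03 -3.047e+00] | dx -0.0001 dy -0.0027 dz 0.0005 az 0.0002 F [ 1.16 -0.28  0.2 ] open 0.0942 gf 0.0
top -0.033 [(212, np.float64(46.8)), (213, np.float64(46.5)), (210, np.float64(44.6)), (212, np.float64(45.8)), (214, np.float64(47.9)), (214, np.float64(47.8)), (212, np.float64(49.2)), (208, np.float64(47.0)), (208, np.float64(47.8)), (210, np.float64(45.9)), (213, np.float64(40.4)), (213, np.float64(44.0)), (199, np.float64(43.7)), (154, np.float64(40.9)), (183, np.float64(47.2)), (211, np.float64(47.9)), (212, np.float64(48.3)), (212, np.float64(48.0)), (209, np.float64(47.4)), (210, np.float64(48.1))]
top -0.01 [(211, np.float64(48.9)), (212, np.float64(47.3)), (211, np.float64(49.7)), (213, np.float64(46.0)), (215, np.float64(46.6)), (215, np.float64(48.8)), (213, np.float64(47.9)), (208, np.float64(48.0)), (209, np.float64(46.0)), (213, np.float64(47.5)), (214, np.float64(44.2)), 
[... 1609 characters left out ...]
.float64(350.9)), (103, np.float64(350.7)), (101, np.float64(349.2)), (98, np.float64(349.6)), (98, np.float64(348.1)), (96, np.float64(348.2)), (94, np.float64(347.7))]
side 0.01 [(128, np.float64(361.2)), (128, np.float64(360.5)), (126, np.float64(360.4)), (127, np.float64(360.0)), (125, np.float64(359.3)), (123, np.float64(359.1)), (122, np.float64(358.0)), (123, np.float64(358.2)), (122, np.float64(358.2)), (121, np.float64(358.3)), (120, np.float64(357.6)), (119, np.float64(356.6)), (118, np.float64(356.2)), (117, np.float64(356.2)), (117, np.float64(356.3)), (115, np.float64(355.2)), (114, np.float64(354.9)), (113, np.float64(354.7)), (111, np.float64(353.7)), (111, np.float64(354.4))]
```

View pics/g1.png

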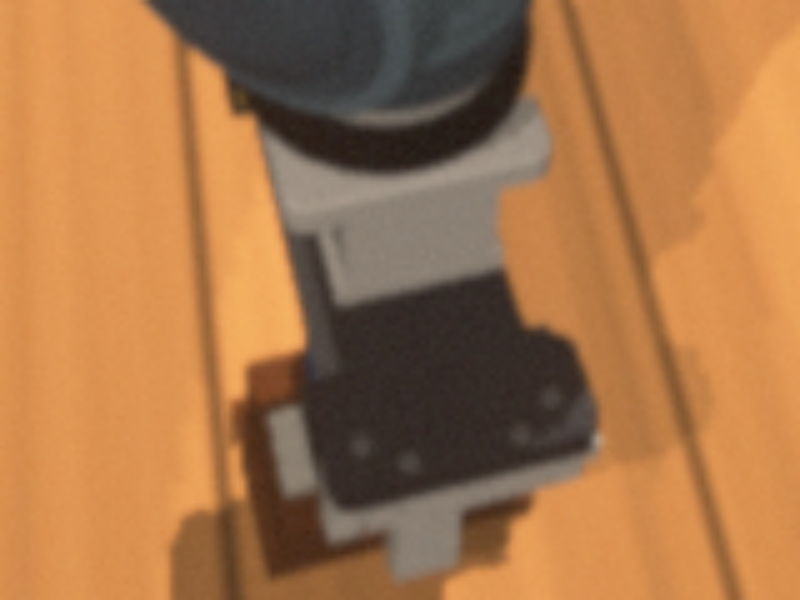

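The view shows the fingers straddling the gauge squarely. From the top image, the slot sits about 0.5 mm to +x of the block centre. I'll grip and lift.

```bash
python3 -m handwheel '[[[0,-0.003,0,0,0,0,0.5],[0,0,0,0,0,0,0],[0,0,0,0,0,0,0],[0,0,0,0,0,0,0],[0,0,0,0,0,0,0],[0,0,0,0,0,0,0],[0,0,0,0,0,0,0]]]' 40
python3 -m handwheel '[[[0,0,-0.01,0,0,0,0],[0,0,-0.025,0,0,0,0],[0,0,-0.035,0,0,0,0],[0,0,-0.035,0,0,0,0],[0,0,0,0,0,0,0],[0,0,0,0,0,0,0]]]'
python3 - <<'E'
from h import *
go(.5642,-.0105,.15,187.7)
q=read_camera('side');p=read_camera('top')
cv2.imwrite('pics/g2.png',cv2.resize(q['color'][210:390,200:440],(800,600),interpolation=cv2.INTER_CUBIC))
for n,p in(('side',q),):
    P=cloud(p);print('block',rect(P,near(P,.563,-.01,.075,.040,.055)))
    a=np.radians(7.7);g=p['color'].mean(-1)
    E=np.array(p['extrinsics']);v,u=np.indices(g.shape)
    r=np.stack([(u-p['cx'])/p['fx'],(v-p['cy'])/p['fy'],np.ones_like(g)],-1)@E[:3,:3].T
    W=E[:3,3]+r*((.0475-E[2,3])/r[...,2])[...,None]
    dx,dy=W[...,0]-.5637,W[...,1]+.0105
    bx,by=dx*np.cos(a)+dy*np.sin(a),-dx*np.sin(a)+dy*np.cos(a)
    for lo,hi in((-.033,-.01),(-.01,.01),(.01,.033)):
        m=(by>lo)&(by<hi);print(lo,[(int(1000*k),int(g[m&(bx>=k)&(bx<k+.001)].mean())) for k in np.arange(-.014,.014,.001)])
E
```

```text
clock: 4.72
ee_pos: [0.4713, -0.2803, 0.0475]
tcp_rot: [3.142, -0.0, -3.048]
wrist_force: [-0.3, -0.4, 0.2]
opening: 0.0507
grasp_force: 0.0
clock: 5.22
ee_pos: [0.4728, -0.2816, 0.1557]
tcp_rot: [-3.137, 0.004, -3.048]
wrist_force: [0.4, 0.7, -0.8]
opening: 0.0108
grasp_force: 0.0
t 5.22 pos [ 0.4728 -0.2816  0.1557] rot [-3.137  0.004 -3.048] | dx -0.1269 dy 0.2564 dz 0.0057 az -0.0411 F [ 0.43  0.75 -0.8 ] open 0.0108 gf 0.0
block (219, array([599.8,  -7.1]), array([28.1, 71.3]), 7.3, np.float64(0.0474))
-0.033 [(-14, 31), (-13, 33), (-12, 42), (-11, 33), (-10, 36), (-9, 33), (-8, 33), (-7, 33), (-6, 31), (-5, 30), (-4, 32), (-3, 33), (-2, 34), (-1, 36), (0, 34), (0, 35), (1, 36), (2, 45), (3, 37), (4, 38), (5, 41), (6, 39), (7, 51), (8, 41), (9, 57), (10, 50), (11, 65), (12, 59)]
-0.01 [(-14, 82), (-13, 89), (-12, 85), (-11, 88), (-10, 85), (-9, 85), (-8, 87), (-7, 75), (-6, 82), (-5, 73), (-4, 80), (-3, 81), (-2, 79), (-1, 82), (0, 74), (0, 78), (1, 87), (2, 70), (3, 64), (4, 68), (5, 63), (6, 54), (7, 56), (8, 60), (9, 56), (10, 60), (11, 48), (12, 55)]
0.01 [(-14, 58), (-13, 54), (-12, 55), (-11, 56), (-10, 56), (-9, 58), (-8, 53), (-7, 55), (-6, 56), (-5, 54), (-4, 56), (-3, 53), (-2, 55), (-1, 53), (0, 54), (0, 53), (1, 55), (2, 54), (3, 55), (4, 53), (5, 54), (6, 56), (7, 55), (8, 55), (9, 58), (10, 53), (11, 60), (12, 56)]
```

View pics/g2.png

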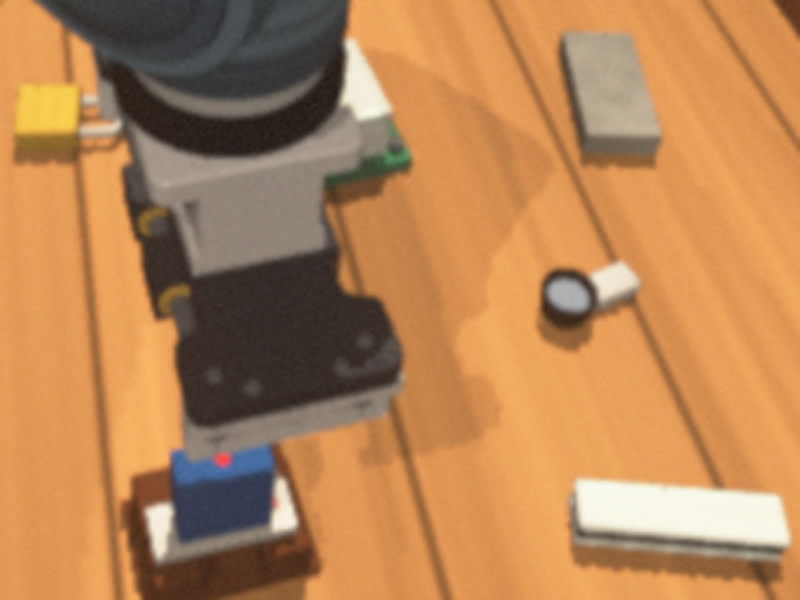

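The picture shows the gauge still in its cradle at crop (222,495): the fingers shut slower than I allowed for, so I lifted before they gripped. Nothing was disturbed. I'll open, go back down and give them time.

```bash
python3 -m handwheel '[[[0,0,0,0,0,0,0.7],[0,0,0,0,0,0,0.7],[0,0,0,0,0,0,0.7],[0,0,0,0,0,0,0.7],[0,0,0,0,0,0,0.7],[0,0,0,0,0,0,0.7],[0,0,0,0,0,0,0.7]]]'
python3 -c "
from h import *
go(.471,-.279,.0467,185.4)"
```

```text
clock: 5.9
ee_pos: [0.4713, -0.2803, 0.1524]
tcp_rot: [3.141, -0.0, -3.048]
wrist_force: [0.6, 1.1, 0.7]
opening: 0.046
grasp_force: 0.0
t 5.9 pos [ 0.4713 -0.2803  0.1524] rot [ 3.141 -0.    -3.048] | dx 0.0002 dy 0.0014 dz 0.1057 az -0.0010 F [0.64 1.08 0.67] open 0.046 gf 0.0
```

```bash
python3 -m handwheel '[[[0,0.001,0.02,0,0,0,0.7],[0,0,0.03,0,0,0,0.7],[0,0,0.03,0,0,0,0.7],[0,0,0.02,0,0,0,0.6],[0,0,0.006,0,0,0,0],[0,0,0,0,0,0,0],[0,0,0,0,0,0,0],[0,0,0,0,0,0,0],[0,0,0,0,0,0,0],[0,0,0,0,0,0,0]]]' 40
python3 -m handwheel '[[[0,0,0,0,0,0,0],[0,0,0,0,0,0,0],[0,0,0,0,0,0,0]]]'
```

```text
clock: 6.73
ee_pos: [0.4721, -0.28, 0.0479]
tcp_rot: [-3.14, 0.002, -3.048]
wrist_force: [0.5, 4.4, 3.6]
opening: 0.0225
grasp_force: 2.4
clock: 6.98
ee_pos: [0.4719, -0.2794, 0.0478]
tcp_rot: [-3.141, 0.001, -3.048]
wrist_force: [-1.2, 3.2, 5.8]
opening: 0.0199
grasp_force: 39.9
```

```bash
python3 -m handwheel '[[[0,0,-0.01,0,0,0,0],[0,0,-0.02,0,0,0,0],[0,0,-0.03,0,0,0,0],[0,0,-0.03,0,0,-0.04,0],[0,0,0,0,0,0,0],[0,0,0,0,0,0,0]]]'
python3 - <<'E'
from h import *
go(.5642,-.0105,.14,187.7)
E
```

```text
clock: 7.48
ee_pos: [0.4719, -0.2801, 0.1379]
tcp_rot: [-3.139, 0.002, -3.009]
wrist_force: [-0.6, 0.8, -4.9]
opening: 0.0198
grasp_force: 39.9
t 7.48 pos [ 0.4719 -0.2801  0.1379] rot [-3.139e+00  2.000e-03 -3.009e+00] | dx -0.1276 dy 0.2548 dz -0.0021 az -0.0018 F [-0.59  0.78 -4.89] open 0.0198 gf 39.9
```

```bash
python3 -m handwheel '[[[-0.016,0.032,0,0,0,0,0],[-0.016,0.032,0,0,0,0,0],[-0.016,0.032,0,0,0,0,0],[-0.016,0.032,0,0,0,0,0],[-0.016,0.032,0,0,0,0,0],[-0.016,0.032,0,0,0,0,0],[-0.016,0.032,0,0,0,0,0],[-0.016,0.031,0.02,0,0,0,0],[0,0,0.026,0,0,0,0],[0,0,0,0,0,0,0]]]'
python3 - <<'E'
from h import *
for i in range(3):
  q=read_camera('side')
p=read_camera('top');go(.5642,-.0105,.09,187.7)
cv2.imwrite('pics/g3.png',np.vstack([cv2.resize(q['color'][200:275,240:340],(800,600),interpolation=cv2.INTER_CUBIC)]))
P=cloud(q);b,g,r=[q['color'][...,i].astype(int) for i in range(3)]
print('gauge blue',rect(P,near(P,.563,-.02,.06,.08,.15)&(b>r+25)))
print('keyway',[(m['conf'],np.array(m['xy'])*[560,420]) for m in mark_of(q,'keyway')])
print('tip',[(m['conf'],np.array(m['xy'])*[560,420]) for m in mark_of(q,'probe_tip')])
E
```

```text
clock: 8.32
ee_pos: [0.5586, -0.0068, 0.0827]
tcp_rot: [3.137, -0.014, -3.006]
wrist_force: [-1.9, -0.5, -4.9]
opening: 0.0199
grasp_force: 39.9
t 8.52 pos [ 0.5642 -0.0106  0.0907] rot [-3.141 -0.    -3.01 ] | dx 0.0000 dy 0.0001 dz 0.0007 az -0.0027 F [ 1.01  0.31 -2.84] open 0.02 gf 39.9
gauge blue (52, array([546.2, -13.7]), array([20.6, 11.9]), 79.1, np.float64(0.1328))
keyway [(0.73, array([289.408, 235.914]))]
tip []
```

View pics/g3.png

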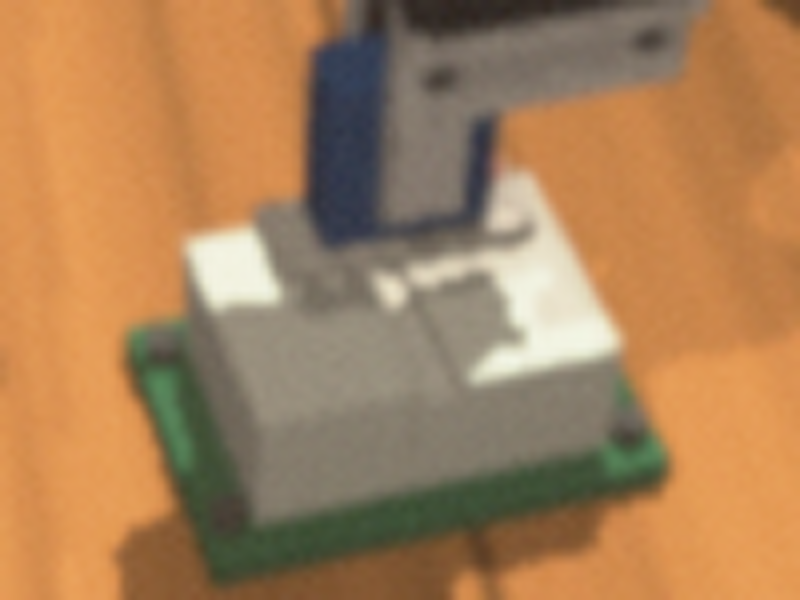

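The crop shows the gauge over the block. The slot's +x wall appears as a thin line from (405,270) to (465,385), which puts the slot centre about 0.5 mm to +x of the block centre, as the top camera said. I'll lower slowly and use the contact height to check the fit.

```bash
python3 -m handwheel '[[[0,0,0,0,0,0,0],[0,0,0,0,0,0,0]]]'; python3 -m handwheel '[[[0,0,0.004,0,0,0,0],[0,0,0.004,0,0,0,0],[0,0,0.003,0,0,0,0],[0,0,0.0015,0,0,0,0],[0,0,0,0,0,0,0],[0,0,0,0,0,0,0]]]'; python3 -m handwheel '[[[0,0,0,0,0,0,0]]]'
```

```text
clock: 8.78
ee_pos: [0.5648, -0.0104, 0.0915]
tcp_rot: [-3.141, 0.002, -3.009]
wrist_force: [-0.7, 0.4, -4.2]
opening: 0.0199
grasp_force: 39.9
clock: 9.28
ee_pos: [0.5641, -0.0095, 0.0777]
tcp_rot: [3.141, -0.0, -3.008]
wrist_force: [0.1, -0.5, -3.6]
opening: 0.0199
grasp_force: 39.9
clock: 9.37
ee_pos: [0.5644, -0.0096, 0.078]
tcp_rot: [-3.142, 0.0, -3.008]
wrist_force: [0.9, -0.5, -3.7]
opening: 0.02
grasp_force: 39.9
```

```bash
for i in 1; do python3 -m handwheel '[[[0,0,0.0015,0,0,0,0],[0,0,0,0,0,0,0],[0,0,0,0,0,0,0]]]'; python3 -m handwheel '[[[0,0,0.0015,0,0,0,0],[0,0,0,0,0,0,0],[0,0,0,0,0,0,0]]]';  python3 -m handwheel '[[[0,0,0.0015,0,0,0,0],[0,0,0,0,0,0,0],[0,0,0,0,0,0,0]]]'; done | grep -v -e open -e grasp
```

```text
clock: 9.62
ee_pos: [0.5642, -0.0096, 0.0764]
tcp_rot: [3.142, -0.0, -3.008]
wrist_force: [0.4, -0.6, -4.6]
clock: 9.87
ee_pos: [0.5646, -0.0097, 0.0753]
tcp_rot: [-3.141, 0.001, -3.008]
wrist_force: [-0.7, -0.2, -2.2]
clock: 10.12
ee_pos: [0.5646, -0.0097, 0.0739]
tcp_rot: [-3.141, 0.001, -3.008]
wrist_force: [-0.5, -0.5, 1.4]
```

```bash
(python3 -m handwheel '[[[0,0,0.002,0,0,0,0],[0,0,0.002,0,0,0,0],[0,0,0.001,0,0,0,0],[0,0,0,0,0,0,0],[0,0,0,0,0,0,0]]]'; python3 -m handwheel '[[[0,0,0.001,0,0,0,0],[0,0,0,0,0,0,0]]]';  python3 -m handwheel '[[[0,0,0.001,0,0,0,0],[0,0,0,0,0,0,0]]]') | grep -v -e open -e grasp
```

```text
clock: 10.53
ee_pos: [0.5645, -0.0097, 0.0684]
tcp_rot: [-3.141, 0.001, -3.008]
wrist_force: [-0.2, 0.5, 0.5]
clock: 10.7
ee_pos: [0.5645, -0.0097, 0.0675]
tcp_rot: [-3.141, 0.001, -3.008]
wrist_force: [0.3, 0.1, 1.6]
clock: 10.87
ee_pos: [0.5645, -0.0097, 0.0665]
tcp_rot: [-3.141, 0.001, -3.008]
wrist_force: [0.7, -0.5, 2.1]
```

```bash
(python3 -m handwheel '[[[0,0,0.0005,0,0,0,0],[0,0,0,0,0,0,0]]]'; python3 -m handwheel '[[[0,0,0.0005,0,0,0,0],[0,0,0,0,0,0,0]]]') | grep -v -e open -e grasp -e rot
```

```text
clock: 11.03
ee_pos: [0.5645, -0.0097, 0.0661]
wrist_force: [-0.1, 0.6, 1.8]
clock: 11.2
ee_pos: [0.5645, -0.0097, 0.0658]
wrist_force: [0.4, 0.2, 4.6]
```

```bash
(python3 -m handwheel '[[[0,0,0.0003,0,0,0,0],[0,0,0,0,0,0,0],[0,0,0,0,0,0,0]]]'; python3 -m handwheel '[[[0,0,0.0003,0,0,0,0],[0,0,0,0,0,0,0],[0,0,0,0,0,0,0]]]') | grep -v -e open -e grasp -e rot
```

```text
clock: 11.45
ee_pos: [0.5645, -0.0097, 0.0658]
wrist_force: [-1.7, 0.6, 5.9]
clock: 11.7
ee_pos: [0.5645, -0.0097, 0.0659]
wrist_force: [-3.4, 0.9, 9.4]
```

```bash
python3 -m handwheel '[[[0,0,0.0002,0,0,0,0],[0,0,0,0,0,0,0],[0,0,0,0,0,0,0]]]' | grep -v -e open -e grasp ; python3 -c "
from h import *
for i in range(6):
  o=robot.get_obs();print(o['wrist_force'],o['torque'],o['tcp_rot']);read_camera('top')"
```

```text
clock: 11.95
ee_pos: [0.5645, -0.0097, 0.0658]
tcp_rot: [-3.141, -0.0, -3.008]
wrist_force: [-3.1, 0.8, 10.4]
[-3.08512204  0.83423633 10.44719891] [0.17878203 0.56309042 0.03110914] [-3.14140857e+00 -2.19608006e-05 -3.00822161e+00]
[-3.79557606  0.05699072  9.71001201] [0.21354428 0.58058003 0.00102256] [-3.14139591e+00  9.01831027e-05 -3.00828184e+00]
[-3.54676865  0.01278923  9.45148471] [0.14698122 0.53294562 0.07969785] [-3.14140454e+00  5.00435092e-05 -3.00823617e+00]
[-2.82592289  1.26328515 10.00039032] [ 2.33230455e-01  5.28068826e-01 -2.49118086e-04] [-3.14138680e+00  7.05247747e-05 -3.00819847e+00]
[-4.10523775  0.41927798 10.11729373] [ 0.12587425  0.54982718 -0.04550114] [-3.14140662e+00  9.27134762e-05 -3.00823262e+00]
[-3.70433056  0.31024238  9.68072633] [0.15320231 0.56314268 0.02268829] [-3.14142517e+00  4.10068463e-05 -3.00825278e+00]
```

```bash
(python3 -m handwheel '[[[0,0,0.0002,0,0,0,0],[0,0,0,0,0,0,0],[0,0,0,0,0,0,0],[0,0,0,0,0,0,0]]]'; python3 -m handwheel '[[[0,0,0,0,0,0,0],[0,0,0,0,0,0,0],[0,0,0,0,0,0,0]]]';python3 -m handwheel '[[[0,0,0,0,0,0,0],[0,0,0,0,0,0,0],[0,0,0,0,0,0,0]]]') | grep -v -e open -e grasp ; python3 -c "
from h import *
for i in range(3):
  o=robot.get_obs();print(o['wrist_force'],o['torque']);read_camera('side')"
```

```text
clock: 12.58
ee_pos: [0.5645, -0.0097, 0.0658]
tcp_rot: [-3.141, -0.0, -3.008]
wrist_force: [-4.8, -0.1, 10.5]
clock: 12.83
ee_pos: [0.5645, -0.0097, 0.0658]
tcp_rot: [-3.141, -0.0, -3.008]
wrist_force: [-3.6, 0.9, 10.6]
clock: 13.08
ee_pos: [0.5645, -0.0097, 0.0658]
tcp_rot: [-3.141, -0.0, -3.008]
wrist_force: [-4.6, 0.9, 10.1]
[-4.59809678  0.9022405  10.1310536 ] [0.19355747 0.69247381 0.00952485]
[-4.57147565 -0.04649624 10.55045559] [ 0.20068531  0.70865756 -0.03501322]
[-4.64505547  0.41902646  9.65109344] [0.2083618  0.67514877 0.00845246]
```

```bash
(python3 -m handwheel '[[[0,0,0.0004,0,0,0,0],[0,0,0,0,0,0,0],[0,0,0,0,0,0,0],[0,0,0,0,0,0,0]]]'; python3 -m handwheel '[[[0,0,0,0,0,0,0]]]';python3 -m handwheel '[[[0,0,0,0,0,0,0]]]') | grep -v -e open -e grasp -e rot
```

```text
clock: 13.57
ee_pos: [0.5645, -0.0097, 0.0658]
wrist_force: [-5.9, 1.6, 13.8]
clock: 13.65
ee_pos: [0.5645, -0.0097, 0.0658]
wrist_force: [-4.9, -0.0, 13.7]
clock: 13.73
ee_pos: [0.5645, -0.0097, 0.0658]
wrist_force: [-5.9, 1.0, 13.3]
```

```bash
(python3 -m handwheel '[[[0,0,-0.00015,0,0,0,0],[0,0,0,0,0,0,0],[0,0,0,0,0,0,0],[0,0,0,0,0,0,0]]]'; python3 -m handwheel '[[[0,0,0,0,0,0,0]]]';python3 -m handwheel '[[[0,0,0,0,0,0,0]]]') | grep -v -e open -e grasp -e rot
```

```text
clock: 14.07
ee_pos: [0.5645, -0.0097, 0.0658]
wrist_force: [-5.4, 0.0, 12.6]
clock: 14.15
ee_pos: [0.5645, -0.0097, 0.0658]
wrist_force: [-5.5, 0.8, 13.2]
clock: 14.23
ee_pos: [0.5645, -0.0097, 0.0658]
wrist_force: [-5.7, 0.3, 12.4]
```

```bash
(python3 -m handwheel '[[[0,0,-0.00005,0,0,0,0],[0,0,0,0,0,0,0],[0,0,0,0,0,0,0],[0,0,0,0,0,0,0],[0,0,0,0,0,0,0],[0,0,0,0,0,0,0],[0,0,0,0,0,0,0],[0,0,0,0,0,0,0]]]'; python3 -m handwheel '[[[0,0,0,0,0,0,0],[0,0,0,0,0,0,0],[0,0,0,0,0,0,0],[0,0,0,0,0,0,0],[0,0,0,0,0,0,0],[0,0,0,0,0,0,0]]]';python3 -m handwheel '[[[0,0,0,0,0,0,0]]]') | grep -v -e open -e grasp -e rot
```

```text
clock: 14.9
ee_pos: [0.5645, -0.0097, 0.0658]
wrist_force: [-5.1, 0.6, 11.6]
clock: 15.4
ee_pos: [0.5645, -0.0097, 0.0658]
wrist_force: [-5.5, 0.9, 12.7]
clock: 15.48
ee_pos: [0.5645, -0.0097, 0.0658]
wrist_force: [-5.0, 0.0, 12.6]
```

```bash
python3 -m handwheel '[[[0,0,-0.0004,0,0,0,0],[0,0,-0.0004,0,0,0,0],[0,0,0,0,0,0,0],[0,0,0,0,0,0,0]]]' | grep -e pos -e wrist; python3 -m handwheel '[[[0,0,0,0,0,0,0.3],[0,0,0,0,0,0,0.4],[0,0,0,0,0,0,0.5],[0,0,0,0,0,0,0.5],[0,0,0,0,0,0,0.5],[0,0,0,0,0,0,0.5]]]'
python3 -c "
from h import *
go(.5645,-.0097,.16,187.64)"
```

```text
ee_pos: [0.5645, -0.0097, 0.0658]
wrist_force: [-2.5, 0.2, 7.2]
clock: 16.32
ee_pos: [0.564, -0.0096, 0.0648]
tcp_rot: [3.141, -0.0, -3.008]
wrist_force: [0.2, -1.4, 0.2]
opening: 0.0468
grasp_force: 0.0
t 16.32 pos [ 0.564  -0.0096  0.0648] rot [ 3.141 -0.    -3.008] | dx -0.0004 dy -0.0002 dz -0.0952 az -0.0002 F [ 0.17 -1.35  0.21] open 0.0468 gf 0.0
```

```bash
python3 -m handwheel '[[[0,0,-0.025,0,0,0,0.5],[0,0,-0.03,0,0,0,0.5],[0,0,-0.02,0,0,0,0.5],[0,0,0,0,0,0,0],[0,0,0,0,0,0,0],[0,0,0,0,0,0,0],[0,0,0,0,0,0,0],[0,0,0,0,0,0,0],[0,0,0,0,0,0,0],[0,0,0,0,0,0,0]]]' 10
python3 - <<'E'
from h import *
go(.5645,-.0097,.125,187.64)
q=read_camera('side')
P=cloud(q);b,g,r=[q['color'][...,i].astype(int) for i in range(3)]
for nm,m in(('blue',(b>r+25)),('red',(r>b+80)&(g<100))):
    m=m&near(P,.563,-.015,.05,.07,.15);print(nm,rect(P,m),np.round(np.percentile(P[m][:,2],[5,50,95]),4) )
cv2.imwrite('pics/g4.png',cv2.resize(q['color'][185:260,240:340],(800,600),interpolation=cv2.INTER_CUBIC))
E
```

```text
clock: 17.15
ee_pos: [0.5638, -0.0095, 0.1392]
tcp_rot: [3.141, -0.001, -3.008]
wrist_force: [0.1, 0.8, 0.3]
opening: 0.0038
grasp_force: 0.0
t 17.15 pos [ 0.5638 -0.0095  0.1392] rot [ 3.141e+00 -1.000e-03 -3.008e+00] | dx -0.0007 dy -0.0002 dz 0.0142 az -0.0001 F [0.11 0.77 0.28] open 0.0038 gf 0.0
blue (98, array([564.9, -13.7]), array([41.4, 20. ]), 13.1, np.float64(0.1118)) [0.1096 0.1118 0.113 ]
red (9, array([563.6, -10.7]), array([5.4, 2.9]), 49.5, np.float64(0.1209)) [0.1151 0.1209 0.1227]
```

View pics/g4.png

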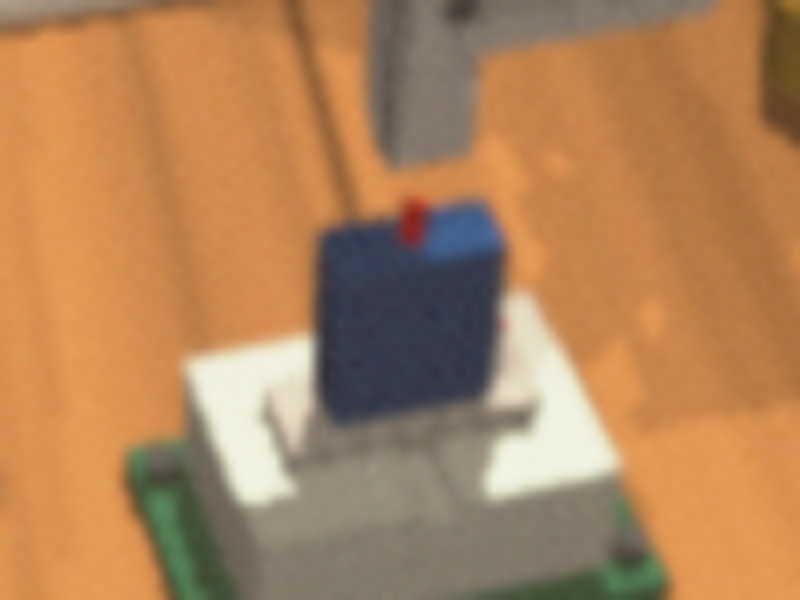

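The gauge stands flat across the keyway, with the red pin up at crop (414,222). I'll touch the pin and then the body top lightly with shut fingers for an exact reading.

```bash
(python3 -m handwheel '[[[0,0,0.01,0,0,0,0],[0,0,0.007,0,0,0,0],[0,0,0,0,0,0,0],[0,0,0,0,0,0,0]]]'; for i in 1; do python3 -m handwheel '[[[0,0,0.0005,0,0,0,0],[0,0,0,0,0,0,0]]]';  python3 -m handwheel '[[[0,0,0.0005,0,0,0,0],[0,0,0,0,0,0,0]]]'; done) | grep -e clo -e pos -e wrist
```

```text
clock: 17.53
ee_pos: [0.5635, -0.0094, 0.1219]
wrist_force: [0.7, -0.6, 0.6]
clock: 17.7
ee_pos: [0.5644, -0.0097, 0.1227]
wrist_force: [0.4, 0.1, 0.7]
clock: 17.87
ee_pos: [0.5644, -0.0097, 0.1223]
wrist_force: [-0.1, -0.5, -0.5]
```

```bash
(python3 -m handwheel '[[[0,0,0.0005,0,0,0,0],[0,0,0,0,0,0,0]]]';  python3 -m handwheel '[[[0,0,0.0005,0,0,0,0],[0,0,0,0,0,0,0]]]'; python3 -m handwheel '[[[0,0,0.0004,0,0,0,0],[0,0,0,0,0,0,0]]]') | grep -e clo -e pos -e wrist
```

```text
clock: 18.03
ee_pos: [0.5643, -0.0096, 0.1216]
wrist_force: [0.4, -0.1, 0.2]
clock: 18.2
ee_pos: [0.5642, -0.0096, 0.121]
wrist_force: [-0.9, -0.3, -0.1]
clock: 18.37
ee_pos: [0.5642, -0.0096, 0.1206]
wrist_force: [-0.5, -0.8, -0.0]
```

```bash
(python3 -m handwheel '[[[0,0,0.0004,0,0,0,0],[0,0,0,0,0,0,0]]]';  python3 -m handwheel '[[[0,0,0.0004,0,0,0,0],[0,0,0,0,0,0,0]]]') | grep -e clo -e pos -e wrist
```

```text
clock: 18.53
ee_pos: [0.5642, -0.0096, 0.1202]
wrist_force: [-0.2, -0.2, -0.2]
clock: 18.7
ee_pos: [0.5642, -0.0096, 0.1198]
wrist_force: [0.5, -0.4, 0.4]
```

```bash
(python3 -m handwheel '[[[0,0,0.0004,0,0,0,0],[0,0,0,0,0,0,0]]]';  python3 -m handwheel '[[[0,0,0.0004,0,0,0,0],[0,0,0,0,0,0,0]]]') | grep -e clo -e pos -e wrist -e op -e gr
```

```text
clock: 18.87
ee_pos: [0.5642, -0.0096, 0.1194]
wrist_force: [0.2, -0.1, 0.2]
opening: 0.0007
grasp_force: 0.0
clock: 19.03
ee_pos: [0.5642, -0.0096, 0.119]
wrist_force: [0.1, -0.9, -0.4]
opening: 0.0005
grasp_force: 0.0
```

```bash
(python3 -m handwheel '[[[0,0,0.0005,0,0,0,0],[0,0,0.0005,0,0,0,0],[0,0,0,0,0,0,0]]]';  python3 -m handwheel '[[[0,0,0.0005,0,0,0,0],[0,0,0.0005,0,0,0,0],[0,0,0,0,0,0,0]]]') | grep -e clo -e pos -e wrist
python3 - <<'E'
from h import *
q=read_camera('side')
cv2.imwrite('pics/g5.png',cv2.resize(q['color'][185:260,240:340],(800,600),interpolation=cv2.INTER_CUBIC))
E
```

```text
clock: 19.28
ee_pos: [0.5642, -0.0096, 0.1179]
wrist_force: [0.4, -0.2, -0.1]
clock: 19.53
ee_pos: [0.5642, -0.0096, 0.1169]
wrist_force: [0.1, 0.5, -0.4]
```

View pics/g5.png

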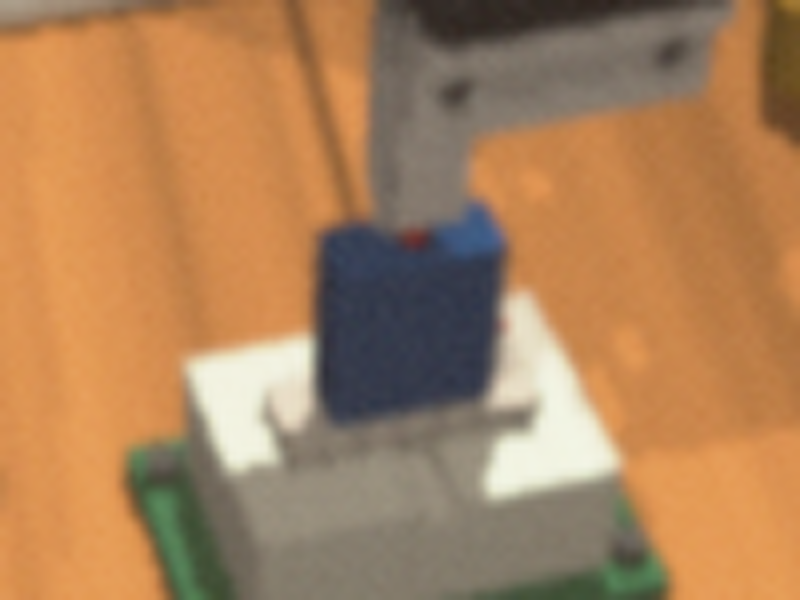

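The fingers overlap the pin without any contact force (pin at crop (412,240)), so touching it gives no reading. I'll back off and read the pin from averaged depth instead, turning for the slide meanwhile.

```bash
(python3 -m handwheel '[[[0,0,-0.02,0,0,0,0],[0,0,-0.03,0,0,0.12,0.7],[0,0,-0.02,0,0,0.12,0.7],[0,0,0,0,0,0.12,0.7],[0,0,0,0,0,0.12,0.7],[0,0,0,0,0,0.12,0.7],[0,0,0,0,0,0.12,0.7],[0,0,0,0,0,0.12,0.7],[0,0,0,0,0,0.12,0.7],[0,0,0,0,0,0.12,0.7]]]';python3 -m handwheel '[[[0,0,0,0,0,0.12,0.7],[0,0,0,0,0,0.12,0.7],[0,0,0,0,0,0.12,0.7],[0,0,0,0,0,0.12,0.7]]]')|grep -e clo -e pos -e rot
python3 - <<'E'
from h import *
p=read_camera('top');q=read_camera('side')
for n,p in(('top',p),('side',q)):
    P=cloud(p);b,g,r=[p['color'][...,i].astype(int) for i in range(3)]
    # orient white track/board: long-axis via points z .006-.03 near slide, colour pale
    m=near(P,.50,.26,.12,.006,.03)&(b>90)&(abs(r-b)<60)
    n_,l,st,ce=cv2.connectedComponentsWithStats(m.astype(np.uint8));i=1+np.argmax(st[1:,4]);m=l==i
    print(n,rect(P,m))
    # dark groove
    m=near(P,.50,.26,.12,.0,.03)&(p['color'].max(-1)<60)
    X=P[m][:,:2];print('groove',rect(P,m))
    mo=near(P,.446,.27,.05,.047,.06)&(r>b+60);print('grip',rect(P,mo))
go(.442,.2725,.1,95)
E
```

```text
clock: 20.42
ee_pos: [0.5642, -0.0096, 0.1871]
tcp_rot: [-3.142, 0.0, 2.189]
clock: 20.75
ee_pos: [0.5642, -0.0096, 0.187]
tcp_rot: [-3.142, -0.0, 1.709]
top (1154, array([499.3, 268.1]), array([168.3,  66.9]), 5.9, np.float64(0.013))
groove (85, array([505. , 280.9]), array([ 18.8, 149.4]), 89.0, np.float64(0.0146))
grip (74, array([441.8, 273.8]), array([19.4, 27. ]), 3.7, np.float64(0.054))
side (853, array([495.6, 265. ]), array([158.7,  68.3]), 6.3, np.float64(0.0125))
groove (0, array([0., 0.]), array([0., 0.]), 0.0, np.float64(nan))
grip (60, array([442.6, 272.9]), array([19.4, 30.9]), 4.3, np.float64(0.0532))
t 20.85 pos [ 0.5642 -0.0096  0.1871] rot [-3.142 -0.     1.715] | dx 0.2917 dy -0.0972 dz 0.0871 az 0.0570 F [-0.49 -0.08 -0.08] open 0.0658 gf 0.0
  return _methods._mean(a, axis=axis, dtype=dtype,
  ret = ret.dtype.type(ret / rcount)
```

```bash
(python3 -m handwheel '[[[0.037,-0.0115,0,0,0,0.04,0.7],[0.037,-0.0115,0,0,0,0,0.7],[0.037,-0.0115,0,0,0,0,0.7],[0.037,-0.0115,0,0,0,0,0.7],[0.037,-0.0115,0,0,0,0,0.7],[0.037,-0.0115,0.02,0,0,0,0.7],[0.037,-0.0115,0.02,0,0,0,0.7],[0.035,-0.0115,0.02,0,0,0,0.7],[0,0,0.02,0,0,0,0.7]]]')|grep -e clo -e pos -e rot
python3 - <<'E'
from h import *
A=[[],[]];B=[[],[]];R=[[],[]]
for k in range(8):
  for j,n in enumerate(('top','side')):
    p=read_camera(n);P=cloud(p);b,g,r=[p['color'][...,i].astype(int) for i in range(3)]
    nr=near(P,.5645,-.0105,.035,.1,.13)
    m=nr&(r>b+80)&(g<110);B[j].append(P[m]) ;m2=nr&(b>r+25)&(P[...,2]>.108);A[j].append(P[m2])
    A_=P[m2];
for j in(0,1):
    a=np.vstack(A[j]);b=np.vstack(B[j])
    print(j,'blue n',len(a),np.median(a[:,2]),a[:,2].std(),'| red n',len(b),np.round(np.percentile(b[:,2],[5,25,50,75,95]),4),np.round(b[:,:2].mean(0),4))
E
python3 -c "
from h import *
go(.442,.2733,.024,96)"
```

```text
clock: 21.6
ee_pos: [0.4397, 0.2736, 0.1084]
tcp_rot: [3.141, -0.002, 1.684]
0 blue n 932 0.11198577182798475 0.0018535509008814834 | red n 40 [0.1193 0.121  0.1225 0.1235 0.1248] [ 0.5635 -0.009 ]
1 blue n 971 0.11147809289549049 0.0010036279313161602 | red n 80 [0.1162 0.1196 0.1208 0.1216 0.1226] [ 0.5642 -0.0115]
t 22.4 pos [0.4423 0.2692 0.109 ] rot [ 3.142 -0.     1.675] | dx 0.0041 dy 0.0001 dz 0.0850 az -0.0008 F [0.01 0.13 0.51] open 0.0659 gf 0.0
```

Run:
```python
from h import *
np.set_printoptions(precision=1,suppress=True,linewidth=160)
for n,K in(('top',22),('side',22)):
    D=[];C=[]
    for k in range(K):
        p=read_camera(n);D.append(p['depth']);C.append(p['color'].astype(float))
    D=np.array(D);D[D==0]=np.nan;p['depth']=np.nanmean(D,0).astype(np.float32);P=cloud(p);c=np.mean(C,0)
    np.savez(f'avg_{n}.npz',c=c,P=P,d=p['depth'])
    E=np.array(p['extrinsics']);x=np.linalg.inv(E)@[.564,-.0105,.116,1];u,v=int(round(p['fx']*x[0]/x[2]+p['cx'])),int(round(p['fy']*x[1]/x[2]+p['cy']))
    s=np.s_[v-8:v+9,u-8:u+9];print(n,u,v,'std',np.nanmedian(np.nanstd(D,0)[s])*1000);print(P[s][...,2]*1000);print((c[s][...,2]-c[s][...,0]).astype(int))
```

```text
top 299 197 std 1.9526479
[[ 56.4  56.   55.7  56.2  56.9  56.2 109.6 111.  112.  111.8  47.7  47.7  48.3  47.5  47.2  47.7  47.4]
 [ 50.3  56.2  55.8 111.8 111.9 112.  111.7 111.4 112.4 112.1 110.5  48.   47.9  47.9  47.3  47.4  47.6]
 [ 47.4  56.6  56.1 111.2 111.9 112.4 111.9 112.  112.  112.  111.7  47.5  47.7  47.4  48.3  48.1  47.1]
 [ 47.6  55.4  55.8 111.3 110.6 111.4 112.2 111.7 112.2 111.8 111.6  48.9  47.8  47.7  47.9  47.9  48.4]
 [ 48.4  55.   72.6 111.3 111.8 111.7 112.2 112.1 111.2 111.9 111.8  48.2  47.7  47.8  47.7  47.1  48.2]
 [ 48.2  56.5  66.6 110.3 112.  111.9 112.1 112.  112.3 111.8 111.9  47.3  48.   47.9  47.5  47.8  47.8]
 [ 48.5  55.9  59.3 107.3 112.3 112.  111.6 111.3 111.6 112.3 112.4  47.3  47.2  48.   48.7  47.3  47.9]
 [ 47.9  54.8  55.1 100.7 112.  112.  112.3 122.  122.  112.6 111.9 109.8  47.9  47.6  47.9  47.9  48.2]
 [ 48.   51.3  56.2  94.  112.2 112.2 111.6 122.2 121.1 112.  111.8 111.   48.1  48.4  48.3  47.6  48.3]
 [ 48.1  47.8  55.7  87.8 112.7 111.3 111.7 121.1 122.  112.5 112.2 111.7  47.3  47.3  47.6  48.   48.5]
 [ 48.2  48.9  55.9  81.
[... 4529 characters left out ...]
 28  27  14   6  19  80 125 104  30 -39 -66 -71 -71 -71 -70]
 [-30 -47 -46 -46 -52 -51 -20  57 101  70   0 -54 -69 -72 -72 -72 -71]
 [-65 -71 -71 -72 -72 -67 -34  40  82  48 -18 -61 -70 -71 -71 -71 -70]
 [-71 -72 -73 -73 -73 -70 -49   6  37  11 -40 -66 -69 -70 -69 -66 -64]
 [-73 -72 -72 -73 -72 -70 -59 -28 -12 -28 -55 -63 -62 -60 -56 -51 -46]
 [-72 -72 -72 -70 -69 -65 -57 -40 -33 -37 -47 -46 -42 -39 -34 -29 -25]
 [-67 -65 -62 -60 -55 -49 -43 -35 -30 -28 -28 -25 -22 -20 -19 -18 -17]
 [-50 -47 -42 -38 -32 -27 -24 -21 -21 -20 -18 -17 -16 -16 -16 -16 -17]
 [-28 -25 -23 -22 -20 -18 -17 -17 -17 -17 -17 -17 -16 -17 -16 -16 -16]
 [-19 -18 -18 -18 -18 -17 -17 -17 -17 -17 -17 -16 -17 -16 -16 -15 -16]]
```

Averaged depth settles the reading. The pin stands 121.6−111.65 ≈ 9.95 mm above the body (side) and 10.1 mm (top). The slot floor itself shows at 42.85 against 47.8 mm, which gives about 4.95 mm. So the depth is about 5.0 mm. Next I rectify the scale to find its red zero mark.

Run:
```python
from h import *
z=np.load('avg_top.npz');P=z['P'];a=np.radians(7.7)
dx,dy=P[...,0]-.5637,P[...,1]+.0105;bx,by=dx*np.cos(a)+dy*np.sin(a),-dx*np.sin(a)+dy*np.cos(a)
Z=P[...,2]*1000
m=(abs(by)<.033)&(abs(by)>.018)
f=m&(bx>-.002)&(bx<.003);t=m&(abs(bx)>.012)&(abs(bx)<.045)&(Z>44)&(Z<52)
print('floor',np.median(Z[f]),Z[f].mean(),f.sum(),'top',np.median(Z[t]),'depth',np.median(Z[t])-np.median(Z[f]))
th=np.radians(6);O=np.array([.4995,.268]);ey=np.array([np.cos(th),np.sin(th)]);ex=np.array([np.sin(th),-np.cos(th)])
rows=[]
for n in('top','side'):
    p=read_camera(n);img=cv2.imread(f'pics/{n}0.png');E=np.linalg.inv(np.array(p['extrinsics']))
    def pj(X): x=E@np.append(X,1);return [p['fx']*x[0]/x[2]+p['cx'],p['fy']*x[1]/x[2]+p['cy']]
    # canvas: 800 wide (y -100..100mm at 4px/mm), 280 high (x -35..35)
    q=[(-.1,-.035),(.1,-.035),(.1,.035),(-.1,.035)]
    s=np.float32([pj(np.append(O+ey*y+ex*x,.0125)) for y,x in q]);H=cv2.getPerspectiveTransform(s,np.float32([[0,0],[800,0],[800,280],[0,280]]))
    rows.append(cv2.warpPerspective(img,H,(800,280),flags=cv2.INTER_CUBIC))
cv2.imwrite('pics/scale.png',np.vstack(rows))
np.save('scale.npy',np.array(rows))
```

```text
floor 42.95296834004003 42.89685142728727 19 top 47.86153824846584 depth 4.908569908425811
```

View pics/scale.png

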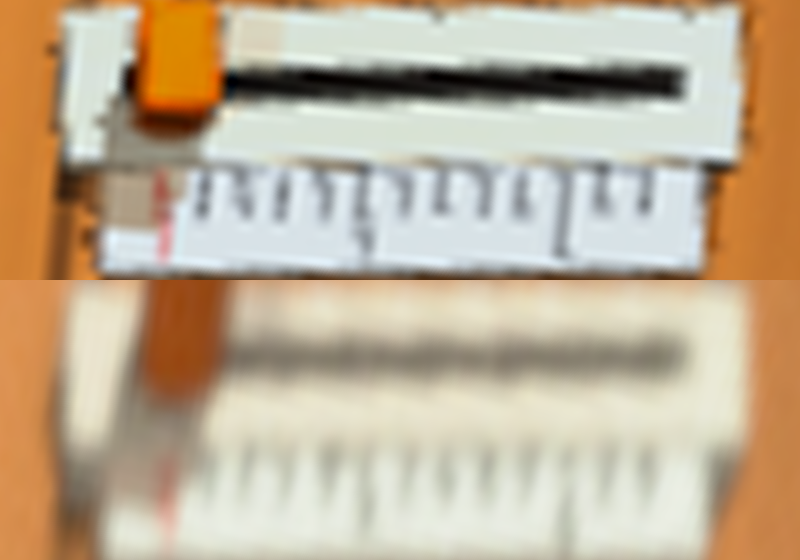

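The rectified scale shows the red zero at x≈164.5 px and marks 5 and 10 at 365 and 565 px (4 px/mm). In slide coordinates zero is at −58.8 mm, and the grip is now at about −56.6 mm, so tally ≈ 2 mm. The target is −58.8+49.5 ≈ −9.3 mm. I'll pinch the grip.

```bash
(python3 -m handwheel '[[[0.004,0,0.03,0,0,0,0.6],[0,0,0.03,0,0,0,0.6],[0,0,0.02,0,0,0,0.6],[0,0,0.005,0,0,0,0.2],[0,0,0,0,0,0,0],[0,0,0,0,0,0,0],[0,0,0,0,0,0,0],[0,0,0,0,0,0,0],[0,0,0,0,0,0,0],[0,0,0,0,0,0,0]]]' 15; python3 -m handwheel '[[[0,0,0,0,0,0,0],[0,0,0,0,0,0,0]]]')
python3 -c "
from h import *
o=robot.get_obs()['ee_pos'];d=o[:2]-[.4995,.268];th=np.radians(6);print('slide y',d@[np.cos(th),np.sin(th)],'x',d@[np.sin(th),-np.cos(th)])"
```

```text
clock: 25.53
ee_pos: [0.4428, 0.2736, 0.0253]
tcp_rot: [3.139, -0.001, 1.675]
wrist_force: [-0.8, -0.7, 5.4]
opening: 0.0201
grasp_force: 15.0
clock: 25.7
ee_pos: [0.4428, 0.2736, 0.0253]
tcp_rot: [3.14, -0.0, 1.675]
wrist_force: [-1.4, -0.1, 6.9]
opening: 0.02
grasp_force: 15.0
slide y -0.05580096880340661 x -0.011452779029221111
```

```bash
(python3 -m handwheel '[[[0,0.002,-0.0015,0,0,0,0],[0,0.006,0,0,0,0,0],[0,0.007,0,0,0,0,0],[0,0.007,0,0,0,0,0],[0,0.007,0,0,0,0,0],[0,0.007,0,0,0,0,0],[0,0.006,0,0,0,0,0],[0,0.004,0,0,0,0,0],[0,0,0,0,0,0,0],[0,0,0,0,0,0,0]]]')
python3 - <<'E'
from h import *
o=robot.get_obs()['ee_pos'];d=o[:2]-[.4995,.268];th=np.radians(6);print('slide y',d@[np.cos(th),np.sin(th)],'x',d@[np.sin(th),-np.cos(th)])
E
```

```text
clock: 26.53
ee_pos: [0.4888, 0.2784, 0.0254]
tcp_rot: [3.139, -0.001, 1.675]
wrist_force: [0.9, 5.8, -3.2]
opening: 0.0197
grasp_force: 15.0
slide y -0.009557793756874985 x -0.011500844382308735
```

```bash
(python3 -m handwheel '[[[0,0,0,0,0,0,0.5],[0,0,0,0,0,0,0.5],[0,0,0,0,0,0,0.5],[0,0,-0.02,0,0,0,0.5],[0,0,-0.035,0,0,0,0.5],[0,-0.03,-0.04,0,0,0,0.5],[0,-0.04,-0.03,0,0,0,0.5],[0,-0.04,0,0,0,0,0.5],[0,-0.04,0,0,0,0,0.5],[0,0,0,0,0,0,0.5]]]')
cat > m.py <<'E'
from h import *
th=np.radians(6);O=np.array([.4995,.268]);ey=np.array([np.cos(th),np.sin(th)]);ex=np.array([np.sin(th),-np.cos(th)])
go(.4888,.2784,.025,96)
for n in('top','side'):
    D=[];C=[]
    for k in range(6):
        p=read_camera(n);D.append(p['depth']);C.append(p['color'].astype(float))
    D=np.array(D);D[D==0]=np.nan;p['depth']=np.nanmean(D,0).astype(np.float32);P=cloud(p);c=np.mean(C,0)
    m=near(P,.489,.278,.05,.049,.06)&(c[...,2]>c[...,0]+60);q=P[m][:,:2]-O
    print(n,m.sum(),'grip y centre',q.mean(0)@ey,'ext',np.percentile(q@ey,[2,98]),'mid',np.percentile(q@ey,[2,98]).mean(),'x',q.mean(0)@ex)
    # red mark: centroid on plane z=.0125 in slide coords
    E=np.array(p['extrinsics']);v,u=np.indices(m.shape)
    r=np.stack([(u-p['cx'])/p['fx'],(v-p['cy'])/p['fy'],np.ones(m.shape)],-1)@E[:3,:3].T
    W=E[:3,3]+r*((.0125-E[2,3])/r[...,2])[...,None];w=W[...,:2]-O;sy,sx=w@ey,w@ex
    s=(abs(sy+.0588)<.008)&(sx>.012)&(sx<.03)
    red=np.clip(c[...,2]-np.minimum(c[...,1],c[...,0])-25,0,None)*s
    print('red y',(red*sy).sum()/red.sum(),red.max(),'board z',np.nanmedian(P[s][:,2]))
E
python3 m.py
```

```text
clock: 27.37
ee_pos: [0.3434, 0.2621, 0.1368]
tcp_rot: [-3.137, 0.002, 1.677]
wrist_force: [-0.5, -1.5, -0.5]
opening: 0.0472
grasp_force: 0.0
t 27.37 pos [0.3434 0.2621 0.1368] rot [-3.137e+00  2.000e-03  1.677e+00] | dx 0.0010 dy 0.1463 dz 0.1118 az 0.0017 F [-0.46 -1.45 -0.54] open 0.0472 gf 0.0
top 78 grip y centre -0.010687675670988429 ext [-0.01980392 -0.00119055] mid -0.010497232442095158 x -0.012748288628890117
red y -0.05912621692265445 51.0 board z 0.012032266006450909
side 50 grip y centre -0.01033346930148009 ext [-0.01890541 -0.00089324] mid -0.009899327090491277 x -0.007764083934591735
red y -0.0581448678006411 24.5 board z 0.011727920274034132
```

The slide reads 48.3 ± 0.7 mm against a keyway depth of 4.9–5.0 mm, so it agrees within reading error. The gripper is clear of everything, so I'm handing in.

```bash
python3 -m handwheel '[[[0,0,-0.02,0,0,0,0.5],[0,0,0,0,0,0,0.5]]]' | head -1
python3 - <<'E'
from h import *
q=read_camera('side');P=cloud(q);b,g,r=[q['color'][...,i].astype(int) for i in range(3)]
print('gauge',rect(P,near(P,.5645,-.0105,.04,.105,.115)&(b>r+25)))
print(workorder.close_job())
E
```

```text
clock: 28.13
gauge (122, array([563.5, -12.4]), array([43.2, 20.8]), 4.0, np.float64(0.1116))
the job is handed in; nothing more can be done
None
```

The job is handed in at about 28 s: the gauge was pressed flat at about 12 N (brief peak near 14 N) for over a second and left standing across the keyway, which reads about 4.9–5.0 mm deep, and the orange tally slide is at about 48 mm, roughly 1 mm short of that depth and within my reading error.

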